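# Clamp a round dowel in the V-block drilling jig

### The job

Set the round wooden dowel up for drilling: lower it gently (do not drop it) into the grooves of the two V-blocks with one end butted against the jig's end stop, then push the hold-down arm fully down so that its pad rests on the dowel. Leave the square bar and the other things on the bench where they are.

Things in the scene. Friction and masses are not known exactly. Their poses are not given: they have to be found in the camera images.
- dowel_center (a point): Middle of the axis of the round wooden dowel: a plain light-brown cylinder, 33 mm in diameter, 165 mm long, about 0.09 kg, loose on the bench. y runs along the dowel, x and z across it (it may roll); both ends are alike. A square bar of like length and colour lies near: that is not the workpiece.
- v_seat (a point): Where the dowel's middle lies once it is seated and butted: on the groove's centre line, 63 mm above the bench. Axes as the jig's: y along the groove towards the end stop and the hold-down arm, z up. Between the V-blocks a 76 mm gap lies open on both sides of the dowel's middle, down to the base (its top 18 mm above the bench): room for fingers.
- v_jig: The jig, fixed to the bench; origin on the bench under v_seat. Plywood base 110 (x) x 250 (y) x 18 mm, from y = -105 to +145 mm. On it two steel V-blocks, each 60 (x) x 36 (y) mm, tops 58 mm above the bench, centred at y = -56 and +56 mm, each with a 90 degree groove along y, 36 mm wide at the top.
- stop_face (a point): Centre line of the face of the end stop at the dowel's height: an upright aluminium plate 56 wide (x), 12 thick, top 72 mm above the bench, 82.5 mm from v_seat along the jig's +y. The dowel's end butts against it. Axes as the jig's.
- hold_arm (a joint): Angle of the hold-down arm: 0 = level, lying along the dowel towards -y of the jig with its pad on the seated dowel; about 1.57 = upright; 2.0 = its limit, leaning back away from the dowel. Starts between 1.45 and 1.9. The hinge is stiff (0.25 N m of friction): the arm stays where it is left and must be pushed all the way down.
- hold_pivot (a point): Hinge axis of the hold-down arm (along x of the jig), 109 mm from v_seat along the jig's y, 94 mm above the bench, between two dark cheeks (41 mm over all in x, top 106 mm above the bench). Axes as the jig's.
- hold_tip (a point): Free end of the hold-down arm, on its middle line, 104 mm from the hinge axis. Flat steel bar 22 mm wide (x), 12 thick; its last 36 mm wear a blue sleeve 26 wide, 16 thick. A black rubber pad, 18 mm across, 53 mm from the hinge, faces the dowel. This frame turns with the arm: y from tip to hinge, z out of the back (the face on top when the arm is down).
- square_bar: Bystander: square wooden bar 31 x 165 (y) x 31 mm, lying on the bench; origin at the centre of its underside.
- pot: Bystander: plain cream-grey tapered pot with a flat closed top, 71 mm across, 84 mm high; origin at the centre of its underside.
- wax_tin: Bystander: yellow-green round lidded tin, 69 mm across, 59 mm high; origin at the centre of its underside.
- sanding_block: Bystander: cork sanding block 60 x 97 (y) x 26 mm; origin at the centre of its underside.
- dowel: The same round dowel; this origin lies on its surface, 16.5 mm from its axis (it turns as the dowel rolls), y along the dowel. For placing use dowel_center.
Not all that is in view belongs to the job. What is shaped like the dowel but pink or red is not meant.

How it is judged:
By the outcome, as a careful person would: the job done as asked, in the order asked, and still so for the second after the job is handed in, with the robot touching nothing.
It also fails if it takes over 58 s, if anything falls off the work surface, if the arm or the gripper's body presses on something with over 40 N, if the wrist force passes 120 N, or if a joint passes its speed limit or range.

### The arm

A 7-joint arm with a two-finger parallel gripper is mounted at the origin on the work surface; the furniture and walls round the work are solid. World frame = base frame: x ahead of the robot, y to its left, z up, the work surface at z = 0. Lengths are in mm, angles in rad, forces in N, time in s.
With the tool pointing down it reaches from about 400 to 875 mm from the base axis. Payload 4.4 kg.
Tool frame: the origin (TCP) lies at the very end of the fingers, on their centre line; the grasp point (between the pads) lies ctrl.grip_depth behind it (ctrl.grip_depth is the distance from the TCP to the grasp point, in mm); z points along the fingers, y is the direction in which the jaws open and shut (so a half turn about z gives the same grasp; the last joint's range is limited). The gripper opens to 85 mm and grips with 20 to 120 N. Pads are 22 mm wide; open, the fingers measure 114 mm over their backs; the gripper's body (76 mm by 85 mm) begins 54 mm behind the grasp point. The pads swing forward as they close: fully open they stand 13 mm farther back than shut.
Start: joints at [1.254, 0.628, 0.038, 1.517, -0.027, 0.996, -0.02], TCP at [161.344, -629.671, 231.313] pointing down, gripper open.
Joint ranges: [-3.06, 3.06], [-0.37, 2.12], [-1.25, 1.32], [0.18, 2.47], [-1.1, 4.24], [0.23, 1.98], [-2.94, 2.94]. Speed limits (rad/s): [2.57, 2.57, 3.14, 3.14, 3.14, 3.14, 3.14].

### API

Orientations are given as [roll, pitch, yaw] about the fixed x, y, z axes, in that order (R = Rz(yaw) Ry(pitch) Rx(roll)).
In Python, from cell import ctrl gives the robot as it stands.
- The arm moves only by the tool servo_tool, never from a script. Its argument "commands" is one flat list of numbers, 5 for each row, row after row: the shift along the tool's x, y, z in units of 25 mm (1.0 is 25 mm), then the turn about the tool's z in units of 6 degrees (1.0 is 6 degrees), then the closure, from 0 (fully open) to 1 (shut). In form: [tx, ty, tz, twist, gripper, tx, ty, tz, twist, gripper, ...]. A call has 1 to 10 rows; each row is the pose to reach, as a shift and turn from the pose commanded when the call began, along the tool's axes at that moment; what a row does not reach only later rows make up. A row lasts 1/12 s, in which the tool goes at most 41.7 mm and 7.16 degrees, less where a joint would pass 70% of its speed; a pose out of reach is approached as far as the arm can. A call with a gripper value outside its range is refused whole. The fingers move at their own pace and stop on an object; the grip force is fixed at half the most. Time passes only in rows, so rows that repeat a pose let the fingers close. It gives the time, the measured TCP pose, the force and the opening at its end, in the units of the state.
- ctrl.read_state(): the state, without advancing time (a new reading comes with each control period).
- ctrl.get_image(name): name is "scene" or "top"; returns a dict with "img" (384x512x3 uint8, blue, green, red), "K" (3x3 intrinsics, pixels), "T" (4x4, takes a point from camera to world coordinates). Camera axes: x right, y down, z forward; pixel columns grow to the right and rows downward; lengths in mm; the calibration is good to about 2 mm. A picture is of the moment at which its call begins. There is no depth.
- ctrl.finish_job(): hands the job in, once; it reports no verdict.
The state is a dict: "clock": time; "qpos": joint angles; "qd": joint speeds; "tau": joint torques, N m; "eef_pos": TCP position; "tool_rot": TCP orientation; "force": force on the tool from outside, world axes, zero at the start; "torque": the same for the moment, N m; "width": finger opening in mm.
Only numpy, scipy, OpenCV 4.12 (cv2) and the standard library are available. Lean on these libraries where they do the work, as an engineer would, in place of code of your own. Each camera call takes 0.05 s, during which the arm holds its last target.

## Working session

There is one attempt and no reset: what is moved stays moved. The work goes in short steps, Python scripts to look and compute and a tool call to move; the robot and the scene stay as the last step left them, time stands still between calls to the robot, and variables do not carry over. Pictures are saved under pics/ and viewed, and the job is handed in when it is done.

Besides the shell and the picture viewer there is one more tool, called after "Call:" as a command line: name --argument value ..., lists and objects as JSON in quotes. servo_tool: Moves the arm, as the interface text tells. Its arguments: {"type":"object","properties":{"commands":{"type":"array","items":{"type":"number"}}},"required":["commands"]}

```bash
mkdir -p pics; ls
python3 - <<'E'
from cell import ctrl
import cv2,numpy as np
s=ctrl.read_state()
for k in s: print(k,np.round(s[k],3) if not isinstance(s[k],str) else s[k])
print(ctrl.grip_depth)
for n in("scene","top"):
    d=ctrl.get_image(n); cv2.imwrite(f"pics/{n}0.png",d["img"]); print(n,np.round(d["K"],1).tolist(),np.round(d["T"],3).tolist())
    np.savez(f"cam_{n}.npz",K=d["K"],T=d["T"])
E
```

```text
pics
clock 0.0
qpos [ 1.254  0.629  0.038  1.518 -0.027  0.996 -0.02 ]
qd [ 0.001 -0.001 -0.001 -0.001  0.002  0.002  0.   ]
tau [-0.0000e+00 -5.6341e+01  1.2270e+00 -1.9345e+01  1.1000e-02  1.0000e-02
 -0.0000e+00]
eef_pos [ 161.177 -629.045  230.387]
tool_rot [-3.14   0.     0.251]
force [0.958 1.228 0.161]
torque [0.059 0.01  0.006]
width 85.331
18.700000000000003
scene [[398.3, 0.0, 253.1], [0.0, 398.3, 190.2], [0.0, 0.0, 1.0]] [[-0.687, -0.532, 0.496, -189.095], [-0.727, 0.514, -0.456, 583.736], [-0.012, -0.673, -0.739, 1073.349], [0.0, 0.0, 0.0, 1.0]]
top [[356.9, 0.0, 253.9], [0.0, 356.9, 187.4], [0.0, 0.0, 1.0]] [[0.024, -0.996, 0.089, 362.254], [-1.0, -0.023, 0.01, -36.123], [-0.008, -0.089, -0.996, 1338.087], [0.0, 0.0, 0.0, 1.0]]
```

Run:
```python
import cv2
for n in("scene","top"):
    i=cv2.imread(f"pics/{n}0.png"); cv2.imwrite(f"pics/{n}0b.png",cv2.resize(i,(800,600),interpolation=cv2.INTER_CUBIC))
```

```text
(no output)
```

View pics/scene0b.png

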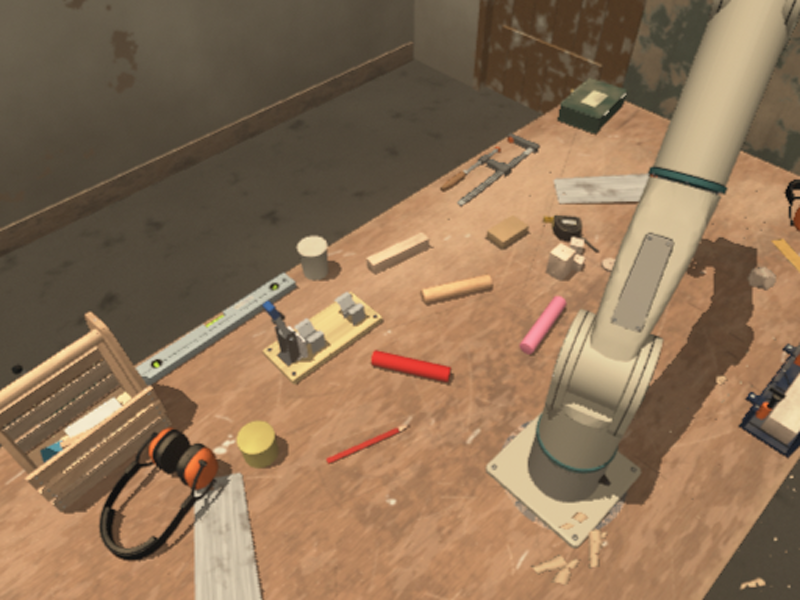

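View pics/top0b.png

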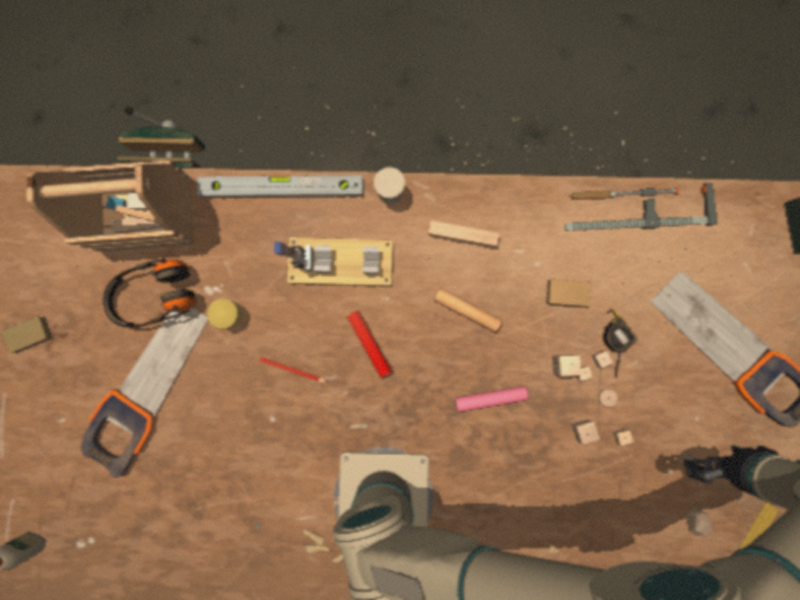

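The top view shows the dowel at about (468,311) and the square bar at (464,234). The jig is at (340,262), with the arm upright at its left end and the stop on the left. I'll crop in and measure.

Run:
```python
import cv2,numpy as np
i=cv2.imread("pics/top0.png")
a=cv2.resize(i[140:190,170:262],None,fx=8,fy=8,interpolation=cv2.INTER_CUBIC);cv2.imwrite("pics/jigtop.png",a)
a=cv2.resize(i[130:220,265:335],None,fx=6,fy=6,interpolation=cv2.INTER_CUBIC);cv2.imwrite("pics/dowtop.png",a)
i=cv2.imread("pics/scene0.png")
a=cv2.resize(i[180:250,155:325],None,fx=4.7,fy=4.7,interpolation=cv2.INTER_CUBIC);cv2.imwrite("pics/jigscene.png",a)
```

```text
(no output)
```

View pics/jigtop.png

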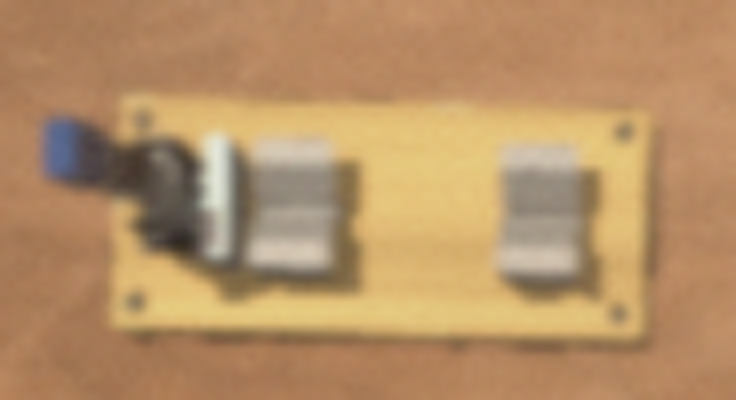

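View pics/dowtop.png

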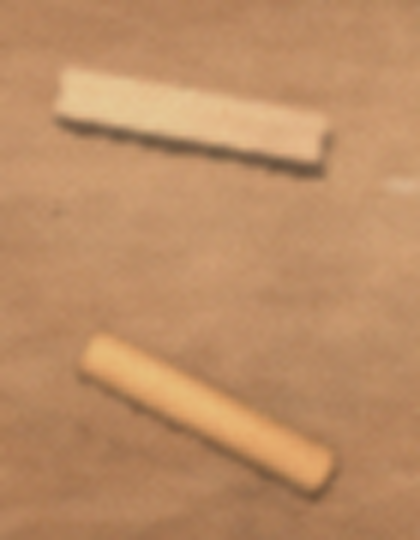

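View pics/jigscene.png

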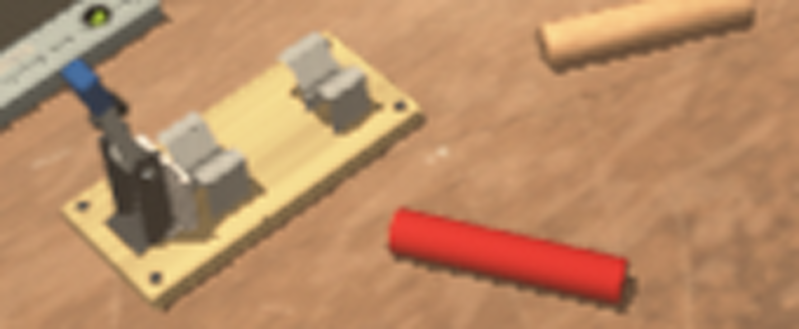

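```bash
cat > h.py <<'E'
import numpy as np,cv2
C={n:dict(np.load(f"cam_{n}.npz")) for n in("scene","top")}
def proj(n,P):
    K,T=C[n]["K"],C[n]["T"]; P=np.atleast_2d(P); c=(P-T[:3,3])@T[:3,:3]; p=c@K.T; return p[:,:2]/p[:,2:]
def back(n,uv,z):
    K,T=C[n]["K"],C[n]["T"]; uv=np.atleast_2d(uv).astype(float); d=np.c_[uv,np.ones(len(uv))]@np.linalg.inv(K).T@T[:3,:3].T
    o=T[:3,3]; return o+d*((z-o[2])/d[:,2])[:,None]
def cropuv(U,f,u0,v0): U=np.atleast_2d(U); return (U+.5)/f-.5+[u0,v0]
def R2(a): return np.array([[np.cos(a),-np.sin(a)],[np.sin(a),np.cos(a)]])
def jig2w(p,J): # J=x,y,yaw
    p=np.atleast_2d(p).astype(float); return np.c_[p[:,:2]@R2(J[2]).T+J[:2],p[:,2]]
E
python3 - <<'E'
from h import *
from scipy.optimize import least_squares
t=cropuv([(122,95),(655,112),(295,138),(540,143),(380,216.5),(204,136),(237,136)],8,170,140)
# left block top centre edge etc
scr=back("top",cropuv([(143,119),(625,132),(617,314),(135,301)],8,170,140),18); print(scr.round(1))
scrS=back("scene",cropuv([(83,205),(400,105),(155,279)],4.7,155,180),18); print("scene screws",scrS.round(1))
for nm,s in(("top",scr),):
    c=s.mean(0); d=(s[0]+s[3]-s[1]-s[2]); a=np.arctan2(d[1],d[0]); print("centre",c.round(1),"yaw",a-np.pi/2, np.linalg.norm(d)/2, np.linalg.norm(s[0]-s[3]))
    yaw=a-np.pi/2; v=c[:2]-R2(yaw)@[0,20]; print("v_seat xy top",v)
d=scrS[0]-scrS[1]; yS=np.arctan2(d[1],d[0])-np.pi/2; c=(scrS[1]+scrS[2])/2; print("scene yaw",yS,c,"vseat",c[:2]-R2(yS)@[0,20])
J=(*v,yaw)
# block groove check
b=back("top",cropuv([(295,207),(540,216),(295,138),(295,270),(540,143),(540,275)],8,170,140),58)
print("blocks in jig",((b[:,:2]-v)@R2(yaw)).round(1))
for n in("top","scene"):
    i=cv2.imread(f"pics/{n}0.png")
    hsv=cv2.cvtColor(i,cv2.COLOR_BGR2HSV)
    uv=(298,199) if n=="top" else (292,185)
    print(n,hsv[uv[1],uv[0]],hsv[uv[1]-20,uv[0]-20])
E
```

```text
[[598.  229.5  18. ]
 [597.    3.4  18. ]
 [511.2   4.9  18. ]
 [512.1 229.7  18. ]]
scene screws [[597.9 229.8  18. ]
 [510.8   4.7  18. ]
 [510.8 231.7  18. ]]
centre [554.6 116.9  18. ] yaw -0.004119141350796829 225.43036613256328 85.89670437033188
v_seat xy top [554.47425846  96.86570317]
scene yaw -0.36910625848833956 [510.77154374 118.1912206   18.        ] vseat [503.55590318  99.53821732]
blocks in jig [[ -2.6  53.9]
 [ -3.7 -57.2]
 [ 29.   55.2]
 [-31.4  52.8]
 [ 29.7 -56.1]
 [-30.6 -58.1]]
top [ 16 132 226] [ 13 118 192]
scene [ 15 124 225] [ 14 110 208]
```

Run:
```python
from h import *
from scipy.optimize import minimize
from scipy.spatial import ConvexHull
ims={n:cv2.imread(f"pics/{n}0.png") for n in("top","scene")}
masks={}
for n,(x0,x1,y0,y1) in {"top":(272,328,180,218),"scene":(260,325,168,202)}.items():
    hsv=cv2.cvtColor(ims[n],cv2.COLOR_BGR2HSV).astype(int)[y0:y1,x0:x1]
    lab=cv2.cvtColor(ims[n],cv2.COLOR_BGR2LAB).astype(int)[y0:y1,x0:x1]
    feat=lab[...,2]
    t,_=cv2.threshold(feat.astype(np.uint8),0,255,cv2.THRESH_OTSU)
    m=(feat>t).astype(np.uint8)
    nn,l,st,ct=cv2.connectedComponentsWithStats(m); k=1+np.argmax(st[1:,4]); m=(l==k).astype(np.uint8)
    print(n,t,st[k],ct[k]); M=np.zeros((384,512),np.uint8);M[y0:y1,x0:x1]=m; masks[n]=M
    cv2.imwrite(f"pics/m_{n}.png",cv2.resize(m*255,None,fx=8,fy=8,interpolation=0))
    (c,sz,a)=r=cv2.minAreaRect(np.argwhere(M)[:,::-1].astype(np.float32)); 
    bx=cv2.boxPoints(r); print("rect",r); 
th=np.linspace(0,2*np.pi,24,endpoint=False)
def sil(n,p):
    x,y,a=p; d=np.array([np.cos(a),np.sin(a)]); e=np.array([-d[1],d[0]])
    P=[np.r_[np.array([x,y])+s*82.5*d+16.5*np.cos(q)*e,16.5+16.5*np.sin(q)] for s in(-1,1) for q in th]
    q=proj(n,np.array(P)); h=q[ConvexHull(q).vertices]
    S=16; im=np.zeros((384,512),np.uint8)
    return cv2.fillPoly(np.zeros((384*4,512*4),np.uint8),[np.round((h+.5)*4-.5).astype(np.int32)],1)
def cost(p,ns):
    c=0
    for n in ns:
        s=sil(n,p); s=cv2.resize(s.astype(np.float32),(512,384),interpolation=cv2.INTER_AREA); c+=np.abs(s-masks[n]).sum()
    return c
p0=back("top",[(299.5,199)],16.5)[0]; e=back("top",[(282,189),(317,208)],16.5); a0=np.arctan2(*(e[1]-e[0])[1::-1])
print(p0,a0)
for ns in(["top"],["scene"],["top","scene"]):
    b=None
    for k in range(3):
        r=minimize(cost,[p0[0]+2*k,p0[1]-k,a0],args=(ns,),method="Nelder-Mead",options=dict(initial_simplex=np.array([p0[0],p0[1],a0])+np.array([[-8,-8,-.1],[8,-4,.05],[-4,8,.1],[5,5,-.05]])*(1+.3*k)))
        if b is None or r.fun<b.fun:b=r
    print(ns,b.x,np.degrees(b.x[2]),b.fun)
```

```text
top 160.0 [  7   5  41  26 311] [26.8778135  17.66237942]
rect ((299.0898742675781, 197.78604125976562), (44.75326156616211, 7.092678546905518), 27.552810668945312)
scene 160.0 [ 10   8  45  15 275] [31.50181818 14.81454545]
rect ((292.1764831542969, 182.7941131591797), (6.616379737854004, 44.68767547607422), 77.47119140625)
[ 440.77277431 -192.55191388   16.5       ] -2.0477626378205693
['top'] [ 445.49663747 -189.141758     -2.04031516] -116.90144735879835 96.125
['scene'] [ 449.29270415 -196.35023914   -1.99224128] -114.1470173538006 140.75
['top', 'scene'] [ 445.38861554 -191.7801736    -2.03801535] -116.76967806905128 244.25
```

```bash
cat > fit.py <<'E'
from h import *
from scipy.optimize import differential_evolution
from scipy.spatial import ConvexHull
th=np.linspace(0,2*np.pi,32,endpoint=False)
def sil(n,p,z=16.5,tilt=0):
    x,y,a=p[:3]; d=np.array([np.cos(a),np.sin(a)]); e=np.array([-d[1],d[0]])
    P=np.array([np.r_[np.array([x,y])+s*82.5*d+16.5*np.cos(q)*e,z+s*82.5*tilt+16.5*np.sin(q)] for s in(-1,1) for q in th])
    q=proj(n,P); h=q[ConvexHull(q).vertices]
    s=cv2.fillPoly(np.zeros((384*4,512*4),np.uint8),[np.round(((h+.5)*4-.5)*16).astype(np.int32)],1,shift=4)
    return cv2.resize(s.astype(np.float32),(512,384),interpolation=cv2.INTER_AREA)
def fit(ims,boxes,p0,dp,z=16.5):
    def cost(p):
        c=0
        for n,(x0,x1,y0,y1) in boxes.items():
            s=cv2.GaussianBlur(sil(n,p,z),(0,0),.7)[y0:y1,x0:x1].ravel(); f=ims[n][y0:y1,x0:x1].reshape(-1,3).astype(float)
            A=np.c_[s,np.ones_like(s)]; w,res,_,_=np.linalg.lstsq(A,f,rcond=None); c+=res.sum()/((f-f.mean(0))**2).sum() if len(res) else 1
        return c
    r=differential_evolution(cost,[(a-b,a+b) for a,b in zip(p0,dp)],maxiter=40,popsize=10,seed=1,tol=1e-6)
    return r.x,r.fun
E
python3 - <<'E'
from fit import *
ims={n:cv2.cvtColor(cv2.imread(f"pics/{n}0.png"),cv2.COLOR_BGR2LAB) for n in("top","scene")}
B={"top":(275,328,180,218),"scene":(260,325,170,200)}
for ns in(["top"],["scene"],["top","scene"]):
    print(ns,fit(ims,{n:B[n] for n in ns},[445,-191,-2.04],[12,12,.15]))
E
```

```text
['top'] (array([ 449.52386667, -189.20604949,   -2.03081359]), np.float64(0.5310361052383546))
['scene'] (array([ 453.73175836, -201.6760978 ,   -2.03283373]), np.float64(0.6788710100753662))
['top', 'scene'] (array([ 452.2527376 , -191.3926947 ,   -2.04082652]), np.float64(1.3054001449893278))
```

Run:
```python
from fit import *
outs=[]
for n,(x0,x1,y0,y1) in {"top":(270,330,176,221),"scene":(255,330,160,205)}.items():
    i=cv2.imread(f"pics/{n}0.png"); f=6
    for p in([447,-190,-2.036],):
        big=cv2.resize(i[y0:y1,x0:x1],None,fx=f,fy=f,interpolation=cv2.INTER_CUBIC)
        s=cv2.resize(sil(n,p)[y0:y1,x0:x1],None,fx=f,fy=f,interpolation=cv2.INTER_LINEAR)
        cs,_=cv2.findContours((s>.5).astype(np.uint8),0,2); cv2.drawContours(big,cs,-1,(255,0,0),1)
        cv2.imwrite(f"pics/ov_{n}.png",big); outs.append(cv2.resize(big,(450,270)) if n!="top" else cv2.copyMakeBorder(big,0,0,0,90,0))
cv2.imwrite("pics/ov.png",np.vstack(outs))
```

```text
(no output)
```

View pics/ov.png

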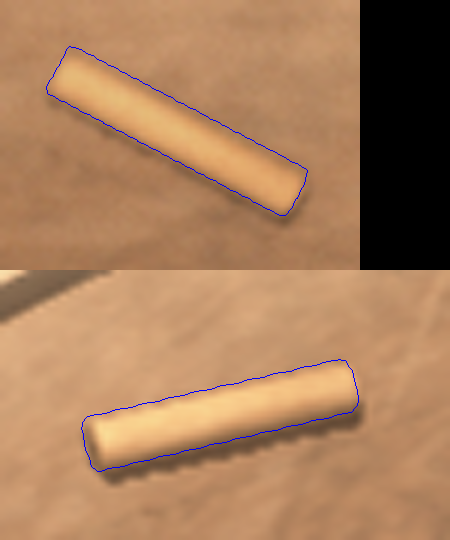

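The outlines fit both views, so the dowel's middle is at about (446.5, -190.5) with its axis at 63.4°. The jig measurements from the two cameras agree within 2 mm: (554.5, 97), yaw about 0. Next I move above the dowel.

```bash
cat > go.py <<'E'
import sys,numpy as np
from cell import ctrl
from scipy.spatial.transform import Rotation as R
# usage go.py x y z yaw
s=ctrl.read_state(); Rm=R.from_euler('xyz',s["tool_rot"])
print("t",round(float(s["clock"]),2),"pos",np.round(s["eef_pos"],1),"rot",np.round(s["tool_rot"],3),"F",np.round(s["force"],1),"w",round(float(s["width"]),1),"q",np.round(s["qpos"],2))
if len(sys.argv)>1:
    a=[float(v) for v in sys.argv[1:]]
    print("units",np.round(Rm.inv().apply(np.array(a[:3])-s["eef_pos"])/25,2), "twist",np.round(-np.degrees(a[3]-s["tool_rot"][2])/6,2))
E
python3 go.py 446.5 -190.5 120 1.106
```

```text
t 0.1 pos [ 161.2 -629.1  230.5] rot [-3.14   0.     0.251] F [-0.9 -0.1 -0.1] w 85.5 q [ 1.25  0.63  0.04  1.52 -0.03  1.   -0.02]
units [ 15.41 -14.16   4.44] twist -8.17
```

Call:
servo_tool --commands '[1,-0.9,0,-0.5,0,2.2,-2,0,-1.2,0,3.4,-3.1,0,-1.9,0,4.6,-4.2,0,-2.6,0,5.8,-5.3,0,-3.3,0,7,-6.4,0,-4,0,8.2,-7.5,0,-4.6,0,9.4,-8.6,0,-5.2,0,10.6,-9.7,0,-5.8,0,11.8,-10.8,0,-6.4,0]'

```text
clock: 0.93
eef_pos: [380.6, -293.1, 231.3]
tool_rot: [-3.141, 0.0, 0.924]
force: [1.3, -0.5, 0.2]
width: 85.4
```

```bash
python3 go.py 446.5 -190.5 90 1.106
```

```text
t 0.93 pos [ 380.6 -293.1  231.3] rot [-3.141  0.     0.924] F [ 1.3 -0.5  0.2] w 85.4 q [ 0.73  0.39 -0.18  1.97  0.1   0.78 -0.15]
units [ 4.86 -0.37  5.65] twist -1.74
```

Call:
servo_tool --commands '[1,-0.1,0.6,-0.4,0,2,-0.2,1.6,-0.8,0,3,-0.3,2.6,-1.2,0,4,-0.37,3.6,-1.74,0,4.86,-0.37,4.6,-1.74,0,4.86,-0.37,5.3,-1.74,0,4.86,-0.37,5.65,-1.74,0,4.86,-0.37,5.65,-1.74,0]'

```text
clock: 1.6
eef_pos: [444.7, -192.2, 88.3]
tool_rot: [-3.137, 0.001, 1.104]
force: [0.4, -0.8, 0.2]
width: 85.4
```

```bash
python3 go.py 446.5 -190.5 3 1.106
python3 - <<'E'
from cell import ctrl
import cv2
for n,(x0,x1,y0,y1) in {"top":(250,350,150,225),"scene":(220,360,100,205)}.items():
    i=ctrl.get_image(n)["img"][y0:y1,x0:x1]; cv2.imwrite(f"pics/{n}1.png",cv2.resize(i,None,fx=5,fy=5,interpolation=cv2.INTER_CUBIC))
E
```

```text
t 1.6 pos [ 444.7 -192.2   88.3] rot [-3.137e+00  1.000e-03  1.104e+00] F [ 0.4 -0.8  0.2] w 85.4 q [ 0.46  0.63 -0.16  2.09  0.22  0.44 -0.34]
units [0.1  0.05 3.41] twist -0.02
```

View pics/scene1.png

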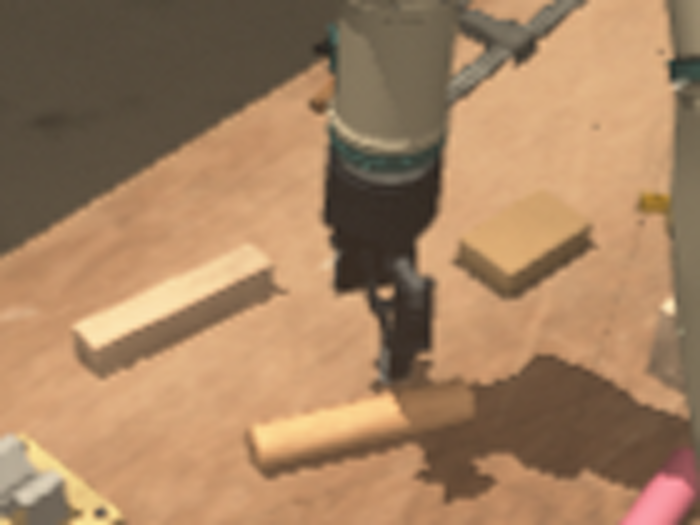

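View pics/top1.png

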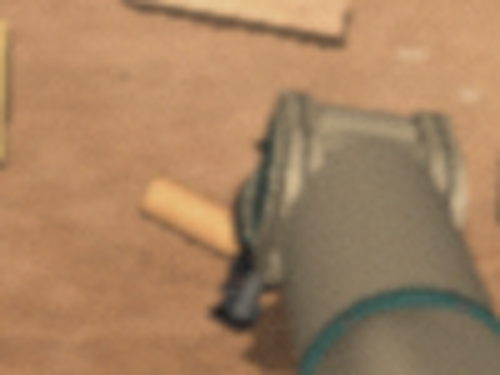

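The gripper is straddling the dowel and aligned with its axis, so I'll descend.

Call:
servo_tool --commands '[0.1,0.05,0.6,0,0,0.1,0.05,1.2,0,0,0.1,0.05,1.8,0,0,0.1,0.05,2.3,0,0,0.1,0.05,2.7,0,0,0.1,0.05,3,0,0,0.1,0.05,3.2,0,0,0.1,0.05,3.3,0,0,0.1,0.05,3.3,0,0]'

```text
clock: 2.45
eef_pos: [448.5, -191.1, 7.6]
tool_rot: [3.141, -0.0, 1.103]
force: [0.1, 0.7, 0.1]
width: 85.2
```

Call:
servo_tool --commands '[0,0,0.1,0,0,0,0,0.17,0,0.2,0,0,0.17,0,0.35,0,0,0.17,0,0.5,0,0,0.17,0,0.6,0,0,0.17,0,0.7,0,0,0.17,0,0.8,0,0,0.17,0,0.8,0,0,0.17,0,0.8,0,0,0.17,0,0.8]'

```text
clock: 3.28
eef_pos: [448.5, -190.8, 3.7]
tool_rot: [3.141, 0.0, 1.103]
force: [-1.0, 0.5, 4.6]
width: 31.1
```

Call:
servo_tool --commands '[0,0,0,0,1,0,0,0,0,1,0,0,0,0,1,0,0,0,0,1,0,0,-0.2,0,1,0,0,-0.4,0,1,0,0,-0.7,0,1,0,0,-1,0,1,0,0,-1.2,0,1,0,0,-1.2,0,1]'

```text
clock: 4.12
eef_pos: [449.3, -191.3, 34.7]
tool_rot: [3.139, -0.0, 1.103]
force: [0.0, -0.3, -0.4]
width: 30.9
```

```bash
python3 go.py 554 90 140 1.568
python3 - <<'E'
from cell import ctrl
import cv2
for n,(x0,x1,y0,y1) in {"scene":(220,360,100,205)}.items():
    i=ctrl.get_image(n)["img"][y0:y1,x0:x1]; cv2.imwrite(f"pics/{n}2.png",cv2.resize(i,None,fx=5,fy=5,interpolation=cv2.INTER_CUBIC))
E
```

```text
t 4.12 pos [ 449.3 -191.3   34.7] rot [ 3.139 -0.     1.103] F [ 0.  -0.3 -0.4] w 30.9 q [ 0.44  0.74 -0.14  2.11  0.31  0.31 -0.42]
units [11.93 -1.33 -4.21] twist -4.44
```

View pics/scene2.png

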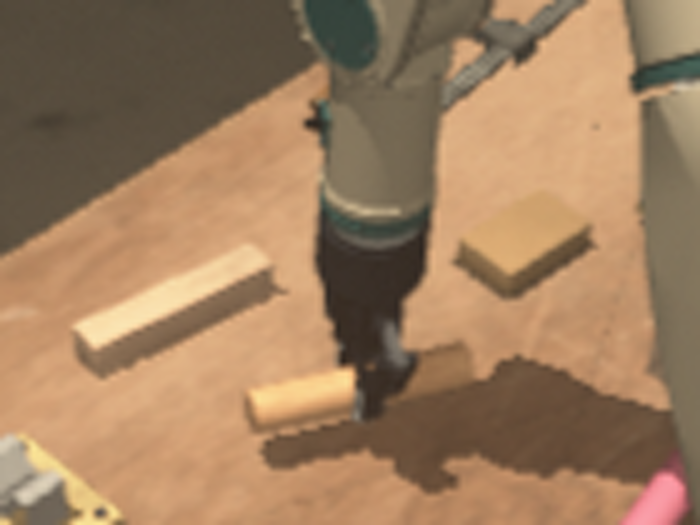

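Call:
servo_tool --commands '[0.3,0,-0.8,-0.2,1,0.9,0,-1.8,-0.6,1,1.8,-0.1,-2.8,-1,1,2.9,-0.2,-3.6,-1.4,1,4,-0.4,-4.2,-1.8,1,5.1,-0.5,-4.2,-2.2,1,6.2,-0.6,-4.2,-2.6,1,7.3,-0.8,-4.2,-3,1,8.2,-0.9,-4.2,-3.4,1,9,-1,-4.2,-3.7,1]'

```text
clock: 5.0
eef_pos: [527.8, 23.2, 138.2]
tool_rot: [-3.141, -0.001, 1.494]
force: [0.9, -0.8, -0.5]
width: 30.9
```

```bash
python3 go.py 554 80 120 1.568
```

```text
t 5.0 pos [527.8  23.2 138.2] rot [-3.141e+00 -1.000e-03  1.494e+00] F [ 0.9 -0.8 -0.5] w 30.9 q [ 0.11  0.6  -0.31  1.94  0.3   0.64 -0.46]
units [2.34 0.87 0.73] twist -0.71
```

Call:
servo_tool --commands '[0.7,0.2,0,-0.2,1,1.3,0.5,0,-0.4,1,1.8,0.7,0,-0.6,1,2.2,0.87,0.2,-0.71,1,2.34,0.87,0.5,-0.71,1,2.34,0.87,0.73,-0.71,1,2.34,0.87,0.73,-0.71,1,2.34,0.87,0.73,-0.71,1]'

```text
clock: 5.67
eef_pos: [552.9, 76.3, 119.2]
tool_rot: [-3.139, 0.001, 1.564]
force: [-0.4, -0.4, -1.5]
width: 31.1
```

```bash
python3 go.py 554.5 85 60 1.568;  python3 - <<'E'
from cell import ctrl
import cv2
for n,(x0,x1,y0,y1) in {"top":(160,290,110,200),"scene":(150,280,130,250)}.items():
    i=ctrl.get_image(n)["img"];cv2.imwrite(f"pics/{n}3f.png",i);i=i[y0:y1,x0:x1]; cv2.imwrite(f"pics/{n}3.png",cv2.resize(i,None,fx=5,fy=5,interpolation=cv2.INTER_CUBIC))
E
```

```text
t 5.67 pos [552.9  76.3 119.2] rot [-3.139e+00  1.000e-03  1.564e+00] F [-0.4 -0.4 -1.5] w 31.1 q [ 0.02  0.67 -0.31  1.87  0.32  0.66 -0.5 ]
units [0.35 0.07 2.37] twist -0.04
```

View pics/scene3.png

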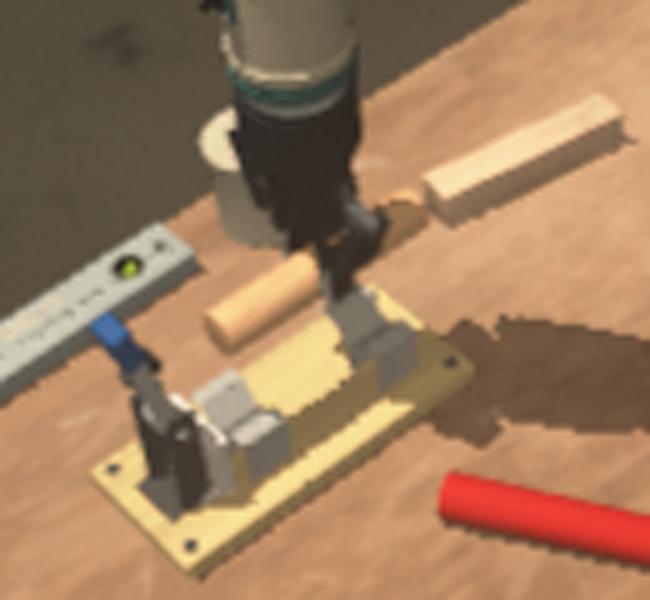

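View pics/top3.png

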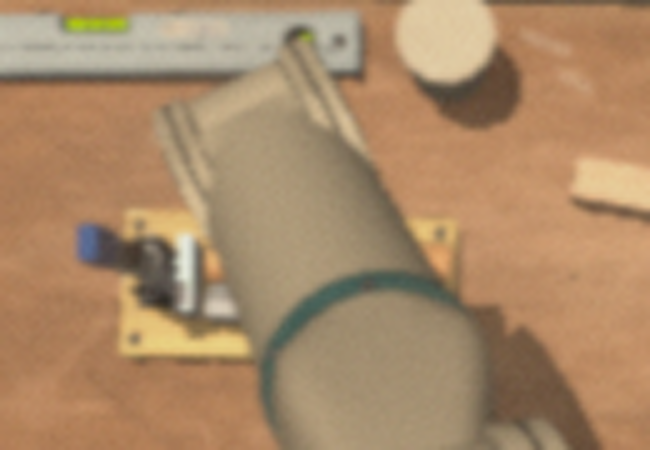

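Run:
```python
from h import *
i=cv2.imread("pics/scene3f.png"); x0,x1,y0,y1=150,280,130,250
th=np.linspace(0,2*np.pi,40)
c=np.array([553,76,132.])
print(proj("scene",[c+[0,82.5,0]]))
big=cv2.resize(i[y0:y1,x0:x1],None,fx=6,fy=6,interpolation=cv2.INTER_CUBIC)
def draw(P,col,cl=False):
    q=((proj("scene",P)-[x0,y0]+.5)*6-.5).round().astype(np.int32); cv2.polylines(big,[q],cl,col,1)
draw([c+[16.5*np.cos(t),82.5,16.5*np.sin(t)] for t in th],(255,0,0),True)
for s in(-1,1): 
    pass
draw([c+[0,82.5,16.5],c+[0,20,16.5]],(255,0,0)); draw([c+[-16.5,82.5,0],c+[-16.5,20,0]],(255,0,0))
J=(554.5,97,-.003)
for yc in(-56,56):
    draw(jig2w([(-30,yc-18,58),(-18,yc-18,58),(0,yc-18,40),(18,yc-18,58),(30,yc-18,58)],J),(0,255,0)); draw(jig2w([(-30,yc+18,58),(-18,yc+18,58),(0,yc+18,40),(18,yc+18,58),(30,yc+18,58)],J),(0,255,0))
draw(jig2w([(-28,82.5,18),(-28,82.5,72),(28,82.5,72)],J),(0,0,255))
draw(jig2w([(-55,-105,18),(55,-105,18),(55,145,18),(-55,145,18)],J),(255,0,255),True)
for a in(1.45,1.6,1.75,1.9): draw(jig2w([(0,109,94),(0,109-104*np.cos(a),94+104*np.sin(a))],J),(255,255,0))
cv2.imwrite("pics/ov3.png",big[:600])
```

```text
[[193.24811434 196.79718999]]
```

View pics/ov3.png

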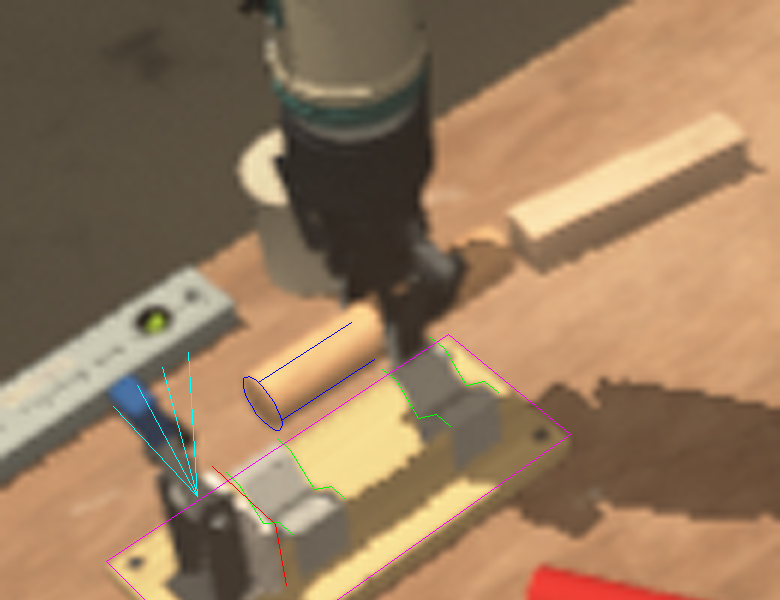

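Call:
servo_tool --commands '[0.2,0.05,0.3,0,1,0.35,0.07,0.7,-0.04,1,0.5,0.07,1.1,-0.04,1,0.55,0.07,1.5,-0.04,1,0.55,0.07,1.8,-0.04,1,0.55,0.07,2.1,-0.04,1,0.55,0.07,2.3,-0.04,1,0.55,0.07,2.4,-0.04,1,0.55,0.07,2.4,-0.04,1,0.55,0.07,2.4,-0.04,1]'

```text
clock: 6.6
eef_pos: [555.9, 91.4, 60.1]
tool_rot: [3.141, -0.0, 1.569]
force: [0.3, 0.2, -0.0]
width: 31.2
```

```bash
python3 go.py 554.5 90 53 1.568
python3 - <<'E'
from h import *
from cell import ctrl
i=ctrl.get_image("scene")["img"]; cv2.imwrite("pics/s4f.png",i); x0,x1,y0,y1=150,280,150,250
big=cv2.resize(i[y0:y1,x0:x1],None,fx=6,fy=6,interpolation=cv2.INTER_CUBIC)
cv2.imwrite("pics/s4.png",big)
E
```

```text
t 6.6 pos [555.9  91.4  60.1] rot [ 3.141 -0.     1.569] F [ 0.3  0.2 -0. ] w 31.2 q [-0.04  0.76 -0.27  1.89  0.36  0.54 -0.55]
units [-0.06 -0.06  0.28] twist 0.01
```

View pics/s4.png

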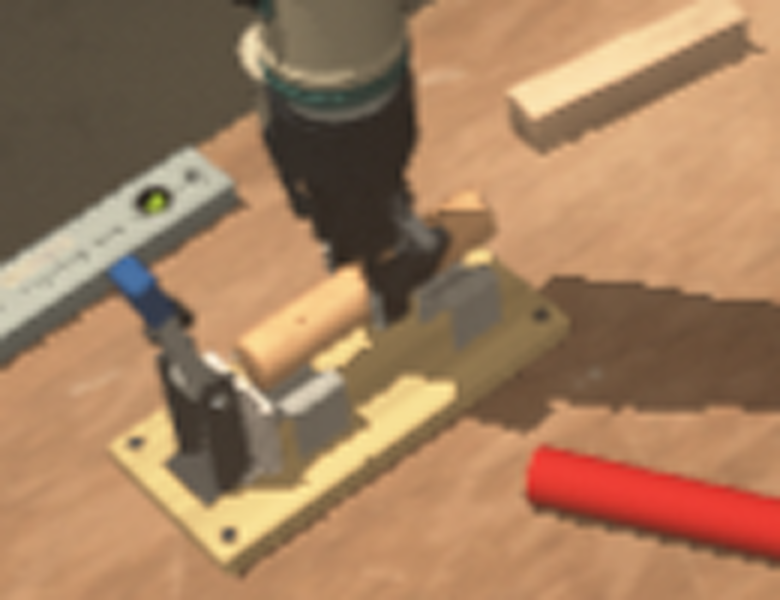

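Call:
servo_tool --commands '[0,-0.05,0.05,0,1,0,-0.05,0.12,0,1,0,-0.05,0.18,0,1,0,-0.05,0.24,0,1,0,-0.05,0.28,0,1,0,-0.05,0.28,0,1,0,-0.05,0.28,0,1]'

```text
clock: 7.23
eef_pos: [554.6, 91.5, 53.0]
tool_rot: [-3.142, -0.0, 1.569]
force: [0.1, -0.4, -0.5]
width: 31.4
```

Call:
servo_tool --commands '[0,0,0.03,0,1,0,0,0.05,0,1,0,0,0.05,0,1,0,0,0.05,0,1]'

```text
clock: 7.57
eef_pos: [554.4, 91.5, 51.9]
tool_rot: [-3.141, 0.0, 1.569]
force: [-0.2, 0.1, -0.2]
width: 31.1
```

Still no contact. I'll slide toward the stop at this height, then finish lowering.

Call:
servo_tool --commands '[0.05,0,0,0,1,0.1,0,0,0,1,0.15,0,0,0,1,0.2,0,0,0,1,0.2,0,0,0,1]'

```text
clock: 7.98
eef_pos: [554.4, 96.9, 51.8]
tool_rot: [-3.141, -0.0, 1.57]
force: [-0.7, 0.4, 1.1]
width: 31.0
```

Call:
servo_tool --commands '[0.04,0,0,0,1,0.08,0,0,0,1,0.08,0,0,0,1]'

```text
clock: 8.23
eef_pos: [554.5, 98.3, 51.8]
tool_rot: [-3.141, 0.0, 1.569]
force: [-0.4, -1.9, 0.9]
width: 31.5
```

Call:
servo_tool --commands '[0.04,0,0,0,1,0.06,0,0,0,1,0.06,0,0,0,1]'

```text
clock: 8.48
eef_pos: [554.4, 98.3, 51.8]
tool_rot: [-3.141, 0.002, 1.568]
force: [-1.7, -3.6, 0.9]
width: 31.1
```

The dowel is at the stop: y is stuck at 98.3 and Fy has risen to -3.6 N. Now lower until it seats.

Call:
servo_tool --commands '[0.02,0,0.02,0,1,0.02,0,0.04,0,1,0.02,0,0.06,0,1,0.02,0,0.06,0,1]'

```text
clock: 8.82
eef_pos: [554.4, 98.3, 51.4]
tool_rot: [-3.141, 0.003, 1.568]
force: [-3.6, -6.6, 12.7]
width: 31.0
```

Call:
servo_tool --commands '[0,0,-0.02,0,1,0,0,-0.02,0,0.5,0,0,-0.02,0,0.4,0,0,-0.02,0,0.3,0,0,-0.02,0,0.2,0,0,-0.02,0,0.1,0,0,-0.02,0,0,0,0,-0.02,0,0,0,0,-0.02,0,0,0,0,-0.02,0,0]'

```text
clock: 9.65
eef_pos: [554.6, 100.6, 50.8]
tool_rot: [3.142, -0.0, 1.569]
force: [0.3, 0.0, -0.0]
width: 85.4
```

```bash
python3 go.py 554.5 95 130 1.568
python3 - <<'E'
from h import *
from cell import ctrl
i=ctrl.get_image("scene")["img"]; cv2.imwrite("pics/s5f.png",i); x0,x1,y0,y1=150,280,150,250
big=cv2.resize(i[y0:y1,x0:x1],None,fx=6,fy=6,interpolation=cv2.INTER_CUBIC)
cv2.imwrite("pics/s5.png",big)
E
```

```text
t 9.65 pos [554.6 100.6  50.8] rot [ 3.142 -0.     1.569] F [ 0.3  0.  -0. ] w 85.4 q [-0.06  0.78 -0.26  1.89  0.37  0.52 -0.57]
units [-0.22 -0.   -3.17] twist 0.01
```

View pics/s5.png

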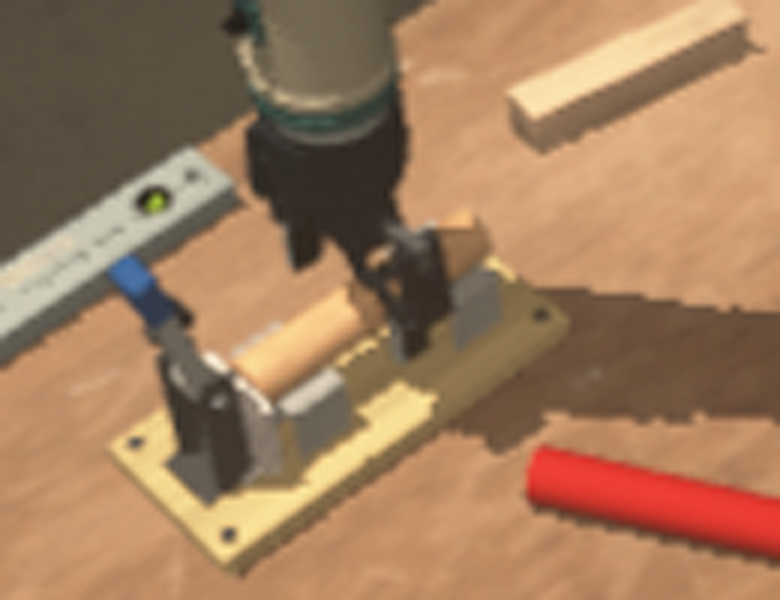

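The dowel is lying in both grooves with its end at the stop. Next I raise, close the fingers, and pass over to behind the hold-down arm.

Call:
servo_tool --commands '[-0.05,0,-0.3,0,0,-0.1,0,-0.9,0,0,-0.2,0,-1.7,0,0,-0.3,0,-2.6,0,0,-0.3,0,-3.6,0,0,-0.3,0,-4.6,0,0,-0.3,0,-5.6,0,0.3,-0.3,0,-6.6,0,0.6,-0.3,0,-7.2,0,1,-0.3,0,-7.4,0,1]'

```text
clock: 10.53
eef_pos: [556.0, 93.3, 239.2]
tool_rot: [3.136, -0.001, 1.569]
force: [0.5, 0.3, -0.0]
width: 38.8
```

```bash
python3 go.py 554.5 275 235 1.568
python3 - <<'E'
from h import *
from cell import ctrl
J=(554.5,97,0)
for n,(x0,x1,y0,y1) in {"top":(165,265,135,195),"scene":(150,260,170,250)}.items():
    i=ctrl.get_image(n)["img"]; cv2.imwrite(f"pics/{n}6f.png",i)
    big=cv2.resize(i[y0:y1,x0:x1],None,fx=7,fy=7,interpolation=cv2.INTER_CUBIC)
    def draw(P,col,cl=False):
        q=((proj(n,P)-[x0,y0]+.5)*7-.5).round().astype(np.int32); cv2.polylines(big,[q],cl,col,1)
    for a in(1.6,1.7,1.8,1.9): draw(jig2w([(0,109,94),(0,109-104*np.cos(a),94+104*np.sin(a))],J),(255,255,0))
    th=np.linspace(0,6.28,40)
    for s in(-1,1): draw(jig2w([(16.5*np.cos(t),s*82.5,63+16.5*np.sin(t)) for t in th],J),(0,0,255))
    cv2.imwrite(f"pics/{n}6.png",big)
E
```

```text
t 10.53 pos [556.   93.3 239.2] rot [ 3.136e+00 -1.000e-03  1.569e+00] F [ 0.5  0.3 -0. ] w 38.8 q [ 0.04  0.51 -0.38  1.75  0.23  0.92 -0.44]
units [ 7.27 -0.07  0.17] twist 0.01
```

View pics/scene6.png

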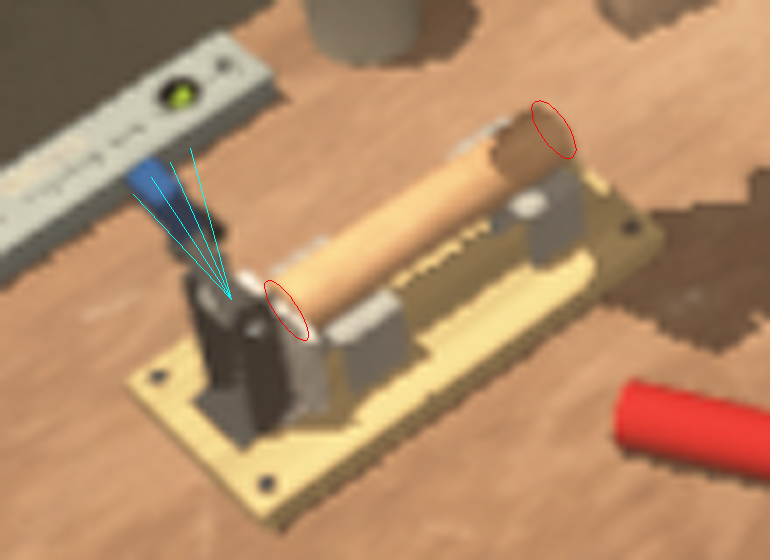

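View pics/top6.png

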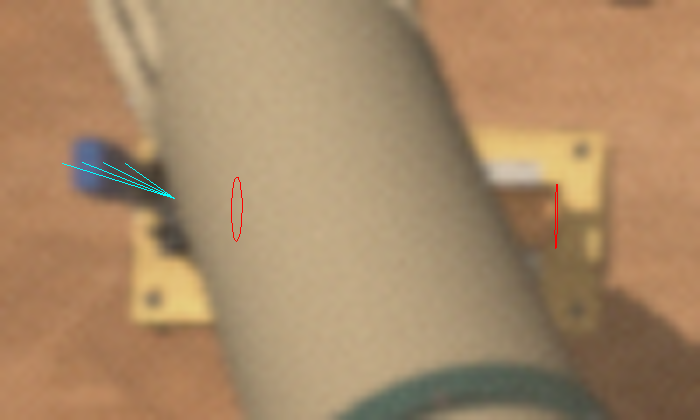

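The dowel outline agrees with the seated pose. The hold-down arm is at about 1.8 rad.

Call:
servo_tool --commands '[0.5,-0.05,0,0,1,1.3,-0.05,0,0,1,2.3,-0.05,0,0,1,3.3,-0.05,0,0,1,4.3,-0.05,0,0,1,5.3,-0.05,0,0,1,6.3,-0.05,0,0,1,7,-0.05,0,0,1,7.4,-0.05,0,0,1,7.4,-0.05,0,0,1]'

```text
clock: 11.47
eef_pos: [551.8, 281.6, 234.4]
tool_rot: [-3.139, -0.001, 1.574]
force: [-0.9, 1.0, -0.0]
width: 0.0
```

```bash
python3 go.py 554.5 275 165 1.568
python3 - <<'E'
from h import *
from cell import ctrl
for n,(x0,x1,y0,y1) in {"scene":(130,260,130,250)}.items():
    i=ctrl.get_image(n)["img"]
    cv2.imwrite("pics/s7.png",cv2.resize(i[y0:y1,x0:x1],None,fx=5,fy=5,interpolation=cv2.INTER_CUBIC))
E
```

```text
t 11.47 pos [551.8 281.6 234.4] rot [-3.139e+00 -1.000e-03  1.574e+00] F [-0.9  1.  -0. ] w 0.0 q [-0.29  0.6  -0.38  1.59  0.25  0.99 -0.74]
units [-0.27  0.12  2.77] twist 0.06
```

View pics/s7.png

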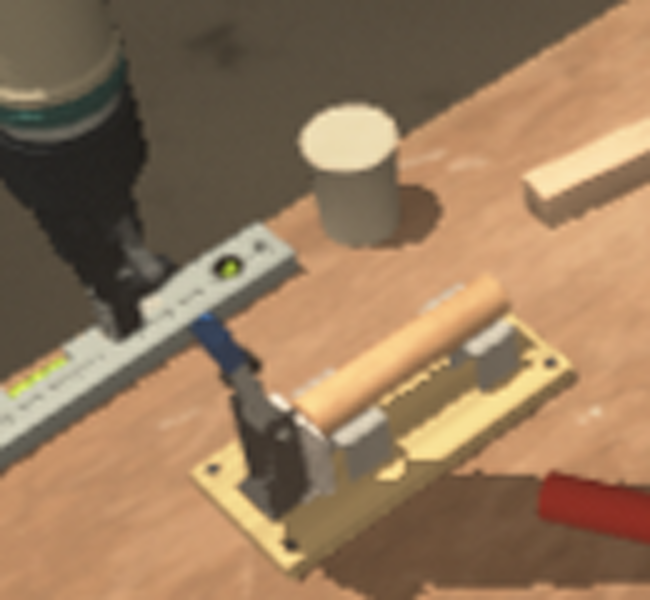

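Call:
servo_tool --commands '[0,0.1,0.4,0,1,0,0.1,1,0,1,0,0.1,1.6,0,1,0,0.1,2.1,0,1,0,0.1,2.4,0,1,0,0.1,2.5,0,1,0,0.1,2.5,0,1]'

```text
clock: 12.1
eef_pos: [556.1, 276.6, 172.4]
tool_rot: [-3.14, 0.001, 1.568]
force: [-0.1, -0.1, -0.2]
width: 0.1
```

```bash
python3 go.py 554.5 217 172 1.568
python3 - <<'E'
import numpy as np
r=86
for a in np.arange(1.6,-.01,-.1):
    u=np.array([-np.cos(a),np.sin(a)]);n=np.array([np.sin(a),np.cos(a)])
    c=np.array([206,94])+r*u+8*n+[11,0]; print(round(a,1),c.round(1))
E
```

```text
t 12.1 pos [556.1 276.6 172.4] rot [-3.140e+00  1.000e-03  1.568e+00] F [-0.1 -0.1 -0.2] w 0.1 q [-0.29  0.67 -0.35  1.65  0.28  0.87 -0.76]
units [-2.39 -0.06  0.02] twist -0.0
1.6 [227.5 179.7]
1.5 [218.9 180.4]
1.4 [210.3 180.1]
1.3 [201.7 179. ]
1.2 [193.3 177.1]
1.1 [185.1 174.3]
1.0 [177.3 170.7]
0.9 [169.8 166.3]
0.8 [162.8 161.3]
0.7 [156.4 155.5]
0.6 [150.5 149.2]
0.5 [145.4 142.3]
0.4 [140.9 134.9]
0.3 [137.2 127.1]
0.2 [134.3 118.9]
0.1 [132.2 110.5]
-0.0 [131. 102.]
```

Call:
servo_tool --commands '[-0.3,-0.06,0,0,1,-0.7,-0.06,0,0,1,-1,-0.06,0,0,1,-1.3,-0.06,0,0,1,-1.6,-0.06,0,0,1,-1.8,-0.06,0,0,1,-2,-0.06,0,0,1,-2.15,-0.06,0,0,1,-2.3,-0.06,0,0,1,-2.3,-0.06,0,0,1]'

```text
clock: 12.93
eef_pos: [554.7, 219.7, 173.4]
tool_rot: [3.141, 0.0, 1.568]
force: [1.3, 0.6, 0.5]
width: 0.3
```

```bash
python3 go.py 554.5 177 170.7 1.568
python3 - <<'E'
from h import *
from cell import ctrl
for n,(x0,x1,y0,y1) in {"scene":(130,260,130,250)}.items():
    i=ctrl.get_image(n)["img"]
    cv2.imwrite("pics/s8.png",cv2.resize(i[y0:y1,x0:x1],None,fx=5,fy=5,interpolation=cv2.INTER_CUBIC))
E
```

```text
t 12.93 pos [554.7 219.7 173.4] rot [3.141 0.    1.568] F [1.3 0.6 0.5] w 0.3 q [-0.2   0.64 -0.36  1.72  0.29  0.83 -0.69]
units [-1.71 -0.01  0.11] twist 0.0
```

View pics/s8.png

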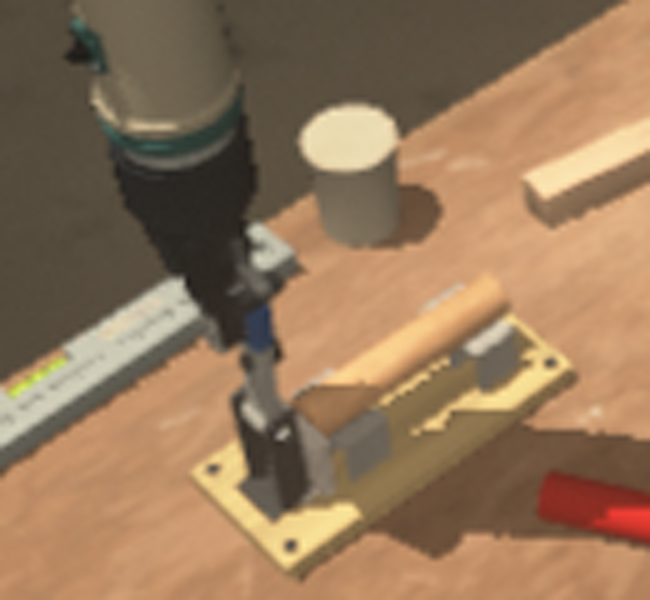

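Call:
servo_tool --commands '[-0.3,0,0,0,1,-0.65,0,0,0,1,-1,0,-0.05,0,1,-1.35,0,0,0,1,-1.7,0,0.1,0,1,-2,0,0.28,0,1,-2.28,0,0.5,0,1,-2.53,0,0.72,0,1,-2.77,0,0.97,0,1,-2.77,0,0.97,0,1]'

```text
clock: 13.82
eef_pos: [554.0, 148.5, 147.5]
tool_rot: [-3.14, 0.002, 1.567]
force: [-0.4, -0.0, 0.6]
width: 0.2
```

```bash
python3 go.py 554.5 137.2 127.1 1.568
python3 - <<'E'
from h import *
from cell import ctrl
for n,(x0,x1,y0,y1) in {"scene":(130,260,130,250)}.items():
    i=ctrl.get_image(n)["img"]
    cv2.imwrite("pics/s9.png",cv2.resize(i[y0:y1,x0:x1],None,fx=5,fy=5,interpolation=cv2.INTER_CUBIC))
E
```

```text
t 13.82 pos [554.  148.5 147.5] rot [-3.140e+00  2.000e-03  1.567e+00] F [-0.4 -0.   0.6] w 0.2 q [-0.09  0.65 -0.35  1.81  0.31  0.74 -0.61]
units [-0.45  0.02  0.82] twist -0.01
```

View pics/s9.png

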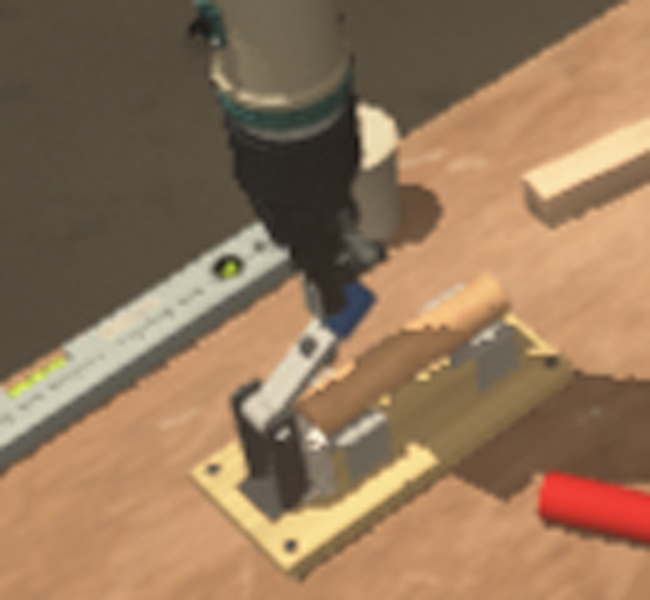

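Call:
servo_tool --commands '[-0.12,0,0.2,0,1,-0.25,0,0.42,0,1,-0.36,0,0.65,0,1,-0.45,0,0.88,0,1,-0.53,0,1.1,0,1,-0.6,0,1.32,0,1,-0.65,0,1.5,0,1,-0.68,0,1.65,0,1,-0.7,0,1.73,0,1,-0.7,0,1.73,0,1]'

```text
clock: 14.7
eef_pos: [553.9, 133.9, 105.2]
tool_rot: [-3.14, -0.0, 1.569]
force: [-0.0, 0.8, -0.3]
width: 0.0
```

Call:
servo_tool --commands '[0,0,0.04,0,1,0,0,0.08,0,1,0,0,0.12,0,1,0,0,0.12,0,1]'

```text
clock: 15.03
eef_pos: [553.8, 133.8, 102.7]
tool_rot: [-3.141, 0.0, 1.569]
force: [-1.6, 0.7, 0.2]
width: -0.2
```

Call:
servo_tool --commands '[0,0,0.03,0,1,0,0,0.06,0,1,0,0,0.06,0,1]'

```text
clock: 15.28
eef_pos: [554.0, 133.8, 101.5]
tool_rot: [-3.141, 0.0, 1.569]
force: [-1.4, -0.9, 3.4]
width: -0.2
```

Call:
servo_tool --commands '[0,0,0.03,0,1,0,0,0.06,0,1,0,0,0.06,0,1]'

```text
clock: 15.53
eef_pos: [554.1, 133.8, 101.2]
tool_rot: [3.142, 0.001, 1.569]
force: [-4.8, -1.0, 14.0]
width: 0.1
```

Call:
servo_tool --commands '[0,0,0.02,0,1,0,0,0.03,0,1,0,0,0.03,0,1]'

```text
clock: 15.78
eef_pos: [554.1, 133.7, 101.1]
tool_rot: [3.141, 0.001, 1.569]
force: [-6.4, -2.5, 18.6]
width: -0.4
```

The arm has hit a hard stop at z = 101.1 while Fz rose to 18.6 N, so the pad is on the dowel. I'll retreat straight up and inspect.

Call:
servo_tool --commands '[0,0,-0.1,0,1,0,0,-0.3,0,1,0,0,-0.8,0,1,0,0,-1.6,0,1,0,0,-2.6,0,1,0,0,-3.6,0,1,0,0,-4.6,0,1,-1,0,-5.4,0,1,-2,0,-6,0,1,-3,0,-6,0,1]'

```text
clock: 16.62
eef_pos: [556.4, 59.1, 252.4]
tool_rot: [3.135, -0.001, 1.571]
force: [-0.0, -0.6, -1.0]
width: -0.0
```

Call:
servo_tool --commands '[-1,-0.2,0,0,1,-2.2,-0.4,0,0,1,-3.4,-0.6,0,0,1,-4.6,-0.8,0,0,1,-5.8,-1,0,0,1,-7,-1.2,0,0,1,-8,-1.4,0,0,1,-9,-1.6,0,0,1,-9.6,-1.7,0,0,1,-9.6,-1.7,0,0,1]'

```text
clock: 17.45
eef_pos: [510.3, -185.8, 248.7]
tool_rot: [-3.141, 0.002, 1.563]
force: [-0.7, 0.0, -0.3]
width: -0.1
```

```bash
python3 go.py
python3 - <<'E'
from h import *
from cell import ctrl
J=(554.5,97,0)
th=np.linspace(0,6.28,40)
for n,(x0,x1,y0,y1) in {"top":(165,265,135,195),"scene":(150,260,170,250)}.items():
    i=ctrl.get_image(n)["img"]; cv2.imwrite(f"pics/{n}10f.png",i)
    big=cv2.resize(i[y0:y1,x0:x1],None,fx=7,fy=7,interpolation=cv2.INTER_CUBIC)
    def draw(P,col,cl=False):
        q=((proj(n,P)-[x0,y0]+.5)*7-.5).round().astype(np.int32); cv2.polylines(big,[q],cl,col,1)
    for s in(-1,1): draw(jig2w([(16.5*np.cos(t),s*82.5,63+16.5*np.sin(t)) for t in th],J),(0,0,255))
    draw(jig2w([(-13,5,102),(13,5,102),(13,41,102),(-13,41,102)],J),(0,255,0),True)
    cv2.imwrite(f"pics/{n}10.png",big)
E
```

```text
t 17.45 pos [ 510.3 -185.8  248.7] rot [-3.141e+00  2.000e-03  1.563e+00] F [-0.7  0.  -0.3] w -0.1 q [ 0.56  0.48 -0.38  1.79  0.22  0.92  0.07]
```

View pics/scene10.png

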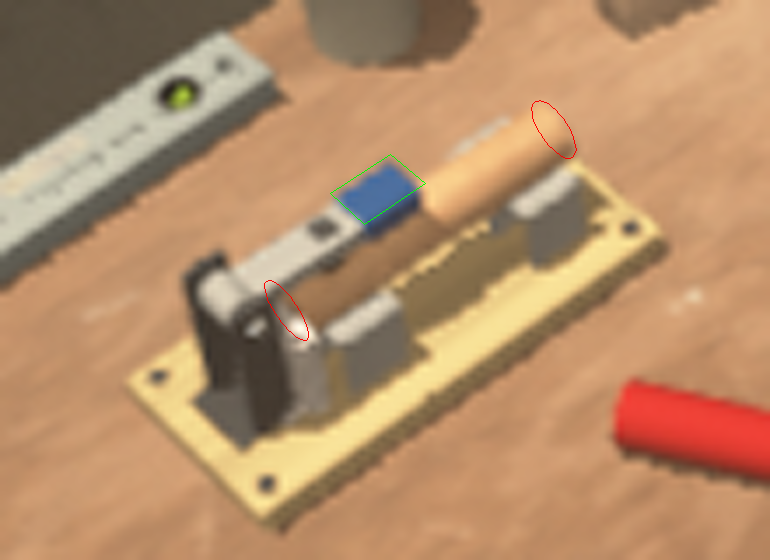

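View pics/top10.png

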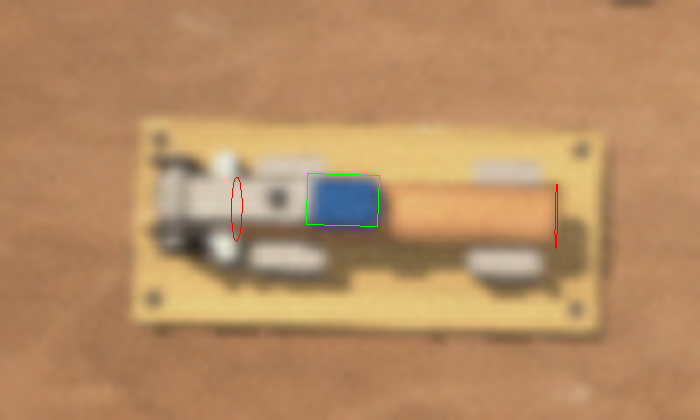

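View pics/scene10f.png

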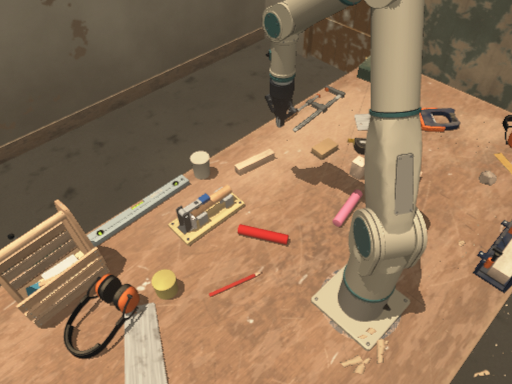

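The arm is level on the dowel: the blue sleeve sits in the predicted outline, and the dowel's free end is at the predicted line in both views. The other items are where they were, so I'm handing in.

Call:
servo_tool --commands '[0,0,0,0,1,0,0,0,0,1,0,0,0,0,1]'

```text
clock: 17.8
eef_pos: [511.8, -179.7, 249.2]
tool_rot: [3.141, -0.0, 1.572]
force: [-0.7, 0.0, -0.1]
width: -0.0
```

```bash
python3 -c "
from cell import ctrl
print(ctrl.finish_job())"
```

```text
the job is handed in; nothing more can be done
None
```

The dowel is set up for drilling and the job was handed in at about 17.8 s; `finish_job` gave no verdict.

- **Seating:** I gripped the dowel at its middle and lowered it to just above the grooves. I then slid it until it met the end stop (TCP y held at 98.3 mm, force about 4 N) and lowered it the last bit until the blocks carried it (12.7 N upward) before letting go.
- **Hold-down arm:** I pushed it over from behind with the closed fingers. It stopped hard at TCP z = 101.1 mm, where a level sleeve's top should be 102 mm, with 18.6 N of push. I then backed the robot clear.
- **Final pictures:** In both views the arm is level on the dowel. The dowel's free end matches the outline predicted for a seated, butted dowel to about 2–3 mm, which is the accuracy of the cameras. The square bar and the other things look unmoved by eye.
- **Disagreements:** The gripper read about 31 mm on the 33 mm dowel, which I did not explain. Automatic fits of the dowel's starting position differed between the two cameras by up to 12 mm, so I placed it by overlaying its outline on the pictures instead.

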